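# Dispense two parts tins with full plunger strokes and deliver them on the tray

### The job

Bring the bamboo tray under the outlet of the tin dispenser, then press the dispenser's plunger fully home and let it come right back up, twice, so that exactly two tins drop into the tray. Then bring the tray with its two tins wholly onto the green work pad and leave it there, without disturbing the bench block, the bulb blower, the spring bar tool or the smoked case's door.

Things in the scene. Friction and masses are not known exactly. Their poses are not given: they have to be found in the camera images.
- plunger (a joint): stroke of the dispenser's plunger (m): 0 when up, grows as it is pressed straight down, 0.024 at the hard stop. Its spring takes 3 N at the start, 9 N at the bottom, and brings it back up. It drives a slide that pushes the lowest tin out: only in the last tenth of the stroke does the tin tip over the lip and fall; letting it right up lets the next tin drop into the lane
- plunger_top (a point): 125 mm in +x of drop_spot: centre of the top face of the plunger's black round head (34 mm diameter, 12 mm thick, red dot on top), 148 mm above the desk at rest; it moves down with the plunger. Nothing within 50 mm of it stands higher than its underside. Axes as the dispenser's: x points from the outlet to the back, z up
- drop_spot (a point): the point on the desk (z = 0) above which the tins fall; yaw as the dispenser, which lies to its +x. Put the tray's middle here or up to 20 mm to its -x, the tray's x along the dispenser's x (grip board outermost, at -x): its low far end goes under the overhanging outlet deck, clear of the foot that begins 70 mm in +x of this point (90 mm wide, 12 mm high)
- magazine (a point): centre of the dispenser's clear magazine (34 mm square inside, top 99 mm above the desk), at the deck's top face, 56 mm above the desk; the tins stand here in a stack. Axes as drop_spot's, 53 mm in its +x. The deck is 50 mm wide, its underside 50 mm above the desk, its lip 35 mm in -x of this point; guides along the lane are 70 mm high
- tin1_center (a point): centre of the lowest tin: a closed aluminium parts tin with a brass band, 32 mm diameter, 12 mm high, about 25 g, loose. It comes out first
- tin2_center (a point): centre of the second tin, the same; it comes out second
- tin3_center (a point): centre of the third tin, the same; it must stay in the magazine
- tray_mid (a point): middle of the loose bamboo tray, 12 mm above its underside. The tray is 140 mm (its x) by 110 mm (its y), floor 6 mm thick, walls 8 mm thick and 24 mm high on three sides; at the -x end stands a board 12 mm thick that rises to 52 mm. About 0.2 to 0.3 kg; slides on the desk
- tray_grip (a point): grip point on the tray's raised end board: 64 mm in -x of tray_mid, 38 mm above the tray's underside, 14 mm below the board's top edge. The raised part is 12 mm thick in x (pinch it in this direction from above) and 60 mm wide in y
- tray_fl (a point): tray's outer bottom corner at +x, +y
- tray_fr (a point): tray's outer bottom corner at +x, -y
- tray_nl (a point): tray's outer bottom corner at -x, +y
- tray_nr (a point): tray's outer bottom corner at -x, -y
- pad_mid (a point): centre of the green work pad, flush with the desk top (z = 0): 220 mm (its x) by 190 mm (its y)
- block_mid (a point): middle of the loose black bench block, 60 mm diameter, 30 mm high; to be left alone
- blower_mid (a point): middle of the loose red bulb blower standing upright, 60 mm diameter, 105 mm high; to be left alone
- bartool_mid (a point): middle of the loose steel spring bar tool lying on the desk, 110 mm long (its x), 10 mm thick; to be left alone
- case_door_edge (a point): free edge, half-way up, of the swing door of the smoked acrylic case (200 by 200 mm, 170 mm high, fixed at the desk's far left); the door stands ajar towards the robot; to be left alone
Things that resemble listed ones, but are neither listed nor needed, are in the scene too. There is more than one size of the part that bears tray_mid; the job needs the smallest.

How it is judged:
On the way, in this order (a step that is already met when the one before it is completed fails the run):
1. the tray stands on the desk with the drop spot inside its walls (x of drop_spot in the frame of tray_mid between -0.058 and 0.062 m and y of drop_spot in the frame of tray_mid between -0.047 and 0.047 m and height (world z) of tray_mid below 0.02 m and angle between tray_mid's own z axis and vertical below 0.06 rad), for 0.2 s.
2. the plunger is pressed home (at least 22.5 of 24 mm) (value of joint plunger above 0.0225 m), for 0.05 s.
3. the plunger is up again (within 3 mm) and the first tin lies in the tray (value of joint plunger below 0.003 m and x of tin1_center in the frame of tray_mid between -0.06 and 0.064 m and y of tin1_center in the frame of tray_mid between -0.049 and 0.049 m and z of tin1_center in the frame of tray_mid between -0.01 and 0.035 m), for 0.1 s.
4. the plunger is pressed home a second time (at least 22.5 of 24 mm) (value of joint plunger above 0.0225 m), for 0.05 s.
5. the plunger is up again (within 3 mm) and both tins lie in the tray (all of step 3 and x of tin2_center in the frame of tray_mid between -0.06 and 0.064 m and y of tin2_center in the frame of tray_mid between -0.049 and 0.049 m and z of tin2_center in the frame of tray_mid between -0.01 and 0.035 m), for 0.1 s.
At the end, for the whole second after the job is handed in: The tray stands flat on the desk with all four corners on the green pad (3 mm over its edge is allowed), tins one and two lie inside the tray's walls, the third tin is still in the magazine (within 12 mm of its axis) and the plunger is up (within 3 mm) (all of step 5 and x of tray_fl in the frame of pad_mid between -0.113 and 0.113 m and y of tray_fl in the frame of pad_mid between -0.098 and 0.098 m and x of tray_fr in the frame of pad_mid between -0.113 and 0.113 m and y of tray_fr in the frame of pad_mid between -0.098 and 0.098 m and x of tray_nl in the frame of pad_mid between -0.113 and 0.113 m and y of tray_nl in the frame of pad_mid between -0.098 and 0.098 m and x of tray_nr in the frame of pad_mid between -0.113 and 0.113 m and y of tray_nr in the frame of pad_mid between -0.098 and 0.098 m and height (world z) of tray_mid below 0.017 m and angle between tray_mid's own z axis and vertical below 0.06 rad and x of tin3_center in the frame of magazine between -0.012 and 0.012 m and y of tin3_center in the frame of magazine between -0.012 and 0.012 m and z of tin3_center in the frame of magazine above 0 m); the robot touches nothing.
It fails at once if a third tin leaves the magazine (not (x of tin3_center in the frame of magazine between -0.012 and 0.012 m and y of tin3_center in the frame of magazine between -0.012 and 0.012 m and z of tin3_center in the frame of magazine above 0 m)).
It fails at once if the bench block moved by more than 15 mm (distance of block_mid from where it was at the start of the episode above 0.015 m).
It fails at once if the bulb blower moved by more than 15 mm (distance of blower_mid from where it was at the start of the episode above 0.015 m).
It fails at once if the spring bar tool moved by more than 15 mm (distance of bartool_mid from where it was at the start of the episode above 0.015 m).
It fails at once if the case's door edge moved by more than 20 mm (distance of case_door_edge from where it was at the start of the episode above 0.02 m).
It also fails if it takes over 72 s, if anything falls off the work surface, if the arm or the gripper's body presses on something with over 40 N, if the wrist force passes 120 N, or if a joint passes its speed limit or range.

### The arm

A 7-joint arm with a two-finger parallel gripper is mounted at the origin on the work surface. World frame = base frame: x ahead of the robot, y to its left, z up, the work surface at z = 0. Lengths are in m, angles in rad, forces in N, time in s.
With the tool pointing down it reaches from about 0.425 to 0.825 m from the base axis. Payload 3.6 kg.
Tool frame: the origin (TCP) lies on the front face of the gripper's body, between the roots of the fingers; the fingertips stand 73 mm ahead of it and the grasp point (between the pads) lies 54 mm ahead of it; z points along the fingers, y is the line along which they close (so a half turn about z gives the same grasp; the last joint's range is limited). The gripper opens to 85 mm and grips with 20 to 120 N. Pads are 22 mm wide; open, the fingers measure 114 mm over their backs; the gripper's body (76 mm by 85 mm) begins 54 mm behind the grasp point. The pads swing forward as they close: fully open they stand 13 mm farther back than shut.
Start: joints at [-1.246, 0.615, -0.013, 1.423, 0.008, 1.103, -0.04], TCP at [0.223, 0.61, 0.304] pointing down, gripper open.
Joint ranges: [-3.12, 3.12], [-0.3, 2.06], [-1.34, 1.32], [0.26, 2.42], [-1.36, 4.5], [0.01, 1.98], [-2.84, 2.84]. Speed limits (rad/s): [2.79, 2.79, 3.14, 3.14, 3.14, 3.14, 3.14].

### API

Orientations are given as a 3x3 rotation matrix whose columns are the frame's x, y, z axes.
In Python, from rig import manip gives the robot as it stands. The module is installed in compiled form; this text tells all that it offers.
- The arm moves only by the tool play_rows, never from a script. Its arguments are lists of equal length, an entry for each row: "angular": the turn, a rotation vector about the world's x, y, z as a fraction of full scale, a list of three; "slide": the shift along the world's x, y, z as a fraction of full scale, a list of three; "claw": the closure, from -1 (fully open) to 1 (shut). In form: {"angular": [[rx, ry, rz], ...], "slide": [[tx, ty, tz], ...], "claw": [claw, ...]}. A call has 1 to 20 rows; each row is the pose to reach, as a shift and turn from the pose commanded when the call began; what a row does not reach only later rows make up. Full scale, the value 1, is 0.15 m for a shift and 90 degrees for a turn. A row lasts 1/12 s, in which the tool goes at most 41.7 mm and 7.16 degrees, less where a joint would pass 70% of its speed; a pose out of reach is approached as far as the arm can. A call with a number of a shift or a turn outside -1 to 1 is refused whole. A call with a gripper value outside its range is refused whole. The fingers move at their own pace and stop on an object; the grip force is fixed at half the most. Time passes only in rows, so rows that repeat a pose let the fingers close. It gives the time, the measured TCP pose, the force, the opening and the grip force at its end, in the units of the state.
- manip.sense(): the state, without advancing time (a new reading comes with each control period).
- manip.read_camera(name): name is "scene" or "top" or "wrist"; returns a dict with "frame" (400x640x3 uint8, red, green, blue), "fx", "fy", "cx", "cy" (pixels), "origin" and "attitude" of the camera in the world. Camera axes: x right, y down, z forward; pixel columns grow to the right and rows downward; lengths in m; the calibration is good to about 2 mm. A picture is of the moment at which its call begins. There is no depth.
- manip.close_job(): hands the job in; it is judged then, once.
Trained networks look in a picture, given as the dict that the camera call returned (one of the last four; its "shot" number tells which), for a name from the list of things; names that differ only in an ending like _2 or _b are one class to them, and where a whole thing is asked for, a point or a joint stands for the part that bears it (a point fixed in the world has none). Each returns a list of dicts, best first, with "conf" (0 to 1); they miss things now and then, are a little off and sometimes report something else, mostly with a low value. They report only what shows in the picture. A call takes as long as a camera call. They do not tell look-alikes from the thing itself.
- manip.silhouettes(thing, picture): "pixels" (400x640 bool, what is visible of it).
- manip.pinpoint(thing, picture): "position" ([x, y, z] in m, in world coordinates, good to about 4 mm: a listed point, or the origin of a listed thing).
The state is a dict: "clock": time; "joints": joint angles; "joint_velocities": joint speeds; "joint_torque": joint torques, N m; "ee_pos": TCP position; "tcp_rot": TCP orientation; "wrist_force": force on the tool from outside, world axes, zero at the start; "torque": the same for the moment, N m; "gripper_width": finger opening in m; "finger_force": force on a finger pad.
Only numpy, scipy, OpenCV 4.12 (cv2) and the standard library are available. Lean on these libraries where they do the work, as an engineer would, in place of code of your own. Each camera call takes 0.05 s, during which the arm holds its last target. There are 200 camera calls.

## Working session

There is one attempt and no reset: what is moved stays moved. The work goes in short steps, Python scripts to look and compute and a tool call to move; the robot and the scene stay as the last step left them, time stands still between calls to the robot, and variables do not carry over. Pictures are saved under pics/ and viewed, at most 10 in all, crops included, and the job is handed in when it is done.

Besides the shell and the picture viewer there is one more tool, called after "Request:" as a command line: name --argument value ..., lists and objects as JSON in quotes. play_rows: Moves the arm, as the interface text tells. Shift numbers are shares of 0.15 m and turn numbers shares of 90 degrees, none past 1 either way. Its arguments: {"type":"object","properties":{"angular":{"type":"array","items":{"type":"array","items":{"type":"number","minimum":-1,"maximum":1}}},"slide":{"type":"array","items":{"type":"array","items":{"type":"number","minimum":-1,"maximum":1}}},"claw":{"type":"array","items":{"type":"number"}}},"required":["angular","slide","claw"]}

```bash
mkdir -p pics
python3 - <<'E'
from rig import manip
import cv2,numpy as np
s=manip.sense(); print(s['clock'],s['ee_pos'],s['tcp_rot'],s['gripper_width'])
for n in ['scene','top']:
    p=manip.read_camera(n); cv2.imwrite(f'pics/{n}0.png',p['frame'][:,:,::-1]); print(n,p['origin'],p['attitude'],p['fx'],p['cx'],p['cy'])
    for t in ['plunger_top','drop_spot','magazine','tray_mid','tray_grip','tray_fl','tray_fr','tray_nl','tray_nr','pad_mid','block_mid','blower_mid','bartool_mid','case_door_edge','tin1_center']:
        print(t,[(np.round(d['position'],3).tolist(),round(d['conf'],2)) for d in manip.pinpoint(t,p)][:4])
E
```

```text
0.0 [0.22315722 0.60986441 0.30271156] [[-9.39133414e-01  3.43551647e-01 -8.34138135e-04]
 [ 3.43552652e-01  9.39130105e-01 -2.49432670e-03]
 [-7.35658132e-05 -2.62907592e-03 -9.99996541e-01]] 0.08509515033517218
scene [ 0.96293976 -0.30244666  0.90027902] [[ 0.61776609  0.650128   -0.44237839]
 [ 0.78636128 -0.51145428  0.34648299]
 [-0.00099803 -0.56191468 -0.8271946 ]] 379.12762192332633 317.36577737073077 196.7887125087463
plunger_top [([0.648, -0.232, 0.145], 0.62)]
drop_spot []
magazine [([0.547, 0.413, 0.089], 0.61), ([0.58, -0.219, 0.061], 0.57)]
tray_mid [([0.513, 0.014, 0.014], 0.92), ([0.283, 0.318, 0.014], 0.67), ([0.578, -0.222, 0.062], 0.62), ([0.297, -0.339, 0.015], 0.59)]
tray_grip [([0.23, -0.275, 0.054], 0.97), ([0.367, 0.344, 0.053], 0.75)]
tray_fl [([0.416, -0.338, 0.001], 0.83), ([0.218, 0.214, 0.001], 0.81), ([0.591, 0.05, -0.0], 0.71)]
tray_fr [([0.169, 0.358, -0.001], 0.77), ([0.563, -0.053, 0.003], 0.6)]
tray_nl [([0.273, -0.214, 0.001], 0.94), ([0.397, 0.275, -0.006], 0.91), ([0.45, 0.083, -0.001], 0.9)]
tray_nr [([0.424, -0.028, 0.001], 0.7), ([0.354, 0.418
[... 1136 characters left out ...]
 0.002], 0.88), ([0.171, 0.361, 0.002], 0.85), ([0.761, 0.044, 0.054], 0.53)]
tray_nl [([0.27, -0.217, 0.003], 0.94), ([0.459, 0.086, -0.003], 0.92), ([0.399, 0.28, 0.002], 0.92), ([0.579, -0.226, 0.057], 0.68)]
tray_nr [([0.175, -0.333, -0.001], 0.95), ([0.354, 0.416, -0.0], 0.76), ([0.43, -0.026, -0.001], 0.61)]
pad_mid [([0.599, 0.18, -0.001], 0.76), ([0.552, 0.414, 0.087], 0.3), ([0.762, 0.044, 0.052], 0.29)]
block_mid [([0.669, -0.01, 0.012], 0.69)]
blower_mid [([0.763, 0.046, 0.054], 0.61)]
bartool_mid [([0.763, -0.159, 0.002], 0.57)]
case_door_edge [([0.551, 0.415, 0.086], 0.64), ([0.581, -0.226, 0.056], 0.26)]
tin1_center [([0.581, -0.226, 0.057], 0.59), ([0.584, 0.051, 0.002], 0.3)]
```

View pics/scene0.png

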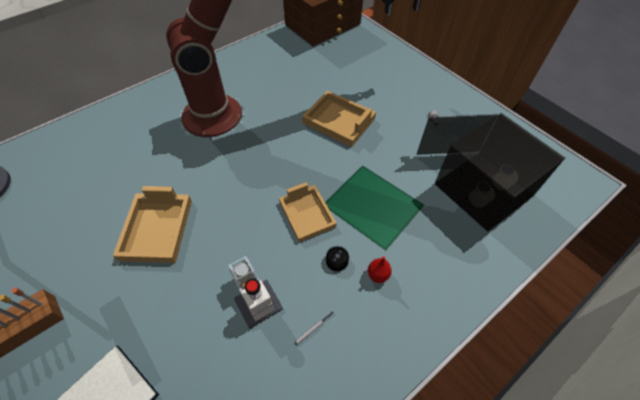

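View pics/top0.png

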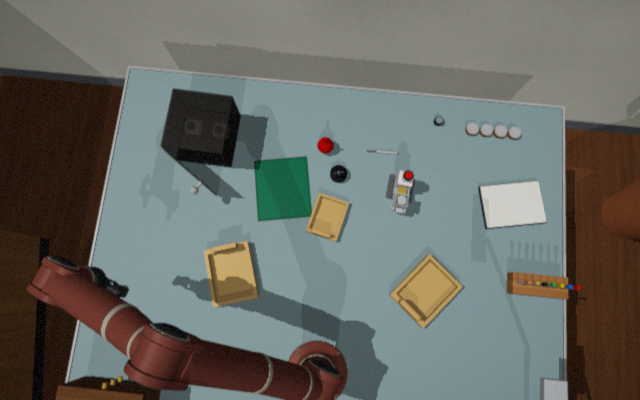

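Three bamboo trays show in the top view: (232,272), (427,291), (328,217). From the network's corner points, the first two are about 190 mm long. The one at (328,217) is about 138 x 111 mm, so it's the smallest and fits the description. I'll confirm it in a crop, along with the yaw of the dispenser and the pad.

```bash
cat > h.py <<'E'
import numpy as np,cv2
from rig import manip
def px2w(p,uv,z):
    uv=np.asarray(uv,float).reshape(-1,2)
    d=np.c_[(uv[:,0]-p['cx'])/p['fx'],(uv[:,1]-p['cy'])/p['fy'],np.ones(len(uv))]@np.array(p['attitude']).T
    o=np.array(p['origin']); return (o+d*((z-o[2])/d[:,2])[:,None])[:,:2]
def rect(t,p,z,k=0):
    m=manip.silhouettes(t,p)
    for q in m[:3]:
        v,u=np.nonzero(q['pixels']); 
        r=cv2.minAreaRect(px2w(p,np.c_[u,v],z).astype(np.float32)*1000)
        print(t,round(q['conf'],2),len(u),np.round(r[0],1),np.round(r[1],1),round(r[2],1))
E
python3 - <<'E'
from h import *
for n in ['scene','top']:
    p=manip.read_camera(n); rect('pad_mid',p,0); rect('magazine',p,.05);rect('plunger_top',p,.148);rect('tray_mid',p,.012)
    f=p['frame'][:,:,::-1]
    c=f[150:340,200:380] if n=='scene' else f[120:260,240:460]
    cv2.imwrite(f'pics/{n}c.png',cv2.resize(c,None,fx=3.0,fy=3.0,interpolation=cv2.INTER_CUBIC))
a=cv2.imread('pics/scenec.png');b=cv2.imread('pics/topc.png')
a=cv2.resize(a,(399,420)); b=cv2.resize(b,(401*1,255)); b=cv2.copyMakeBorder(b,0,165,0,0,cv2.BORDER_CONSTANT)
cv2.imwrite('pics/cc.png',np.hstack([a,b]))
E
```

```text
pad_mid 0.76 4364 [598.2 184.1] [221.7 192.6] 11.2
magazine 0.6 1821 [ 614.  -229.1] [ 84.6 164.6] 84.3
plunger_top 0.45 210 [ 652.3 -231.3] [34.7 31.4] 8.8
tray_mid 0.98 4427 [ 277.4 -324.5] [167.7 238.4] 49.9
tray_mid 0.73 2433 [278.3 323.4] [209.3 185.9] 19.3
tray_mid 0.63 2057 [500.2  19. ] [115.2 173.1] 76.5
pad_mid 0.95 3296 [599.4 180.4] [225.9 193.4] 10.5
magazine 0.6 895 [ 617.6 -221.9] [ 93.9 148.1] 87.8
magazine 0.6 175 [754.4  46.3] [50.9 48.8] 5.7
plunger_top 0.54 84 [ 649.2 -229.6] [29.4 32.9] 50.6
tray_mid 0.98 1312 [512.1  14.5] [112.1 144.6] 77.2
tray_mid 0.96 2711 [289.  320.5] [200.4 155.9] 18.4
tray_mid 0.63 2788 [ 296.8 -335.5] [156.8 200.3] 49.3
```

View pics/cc.png

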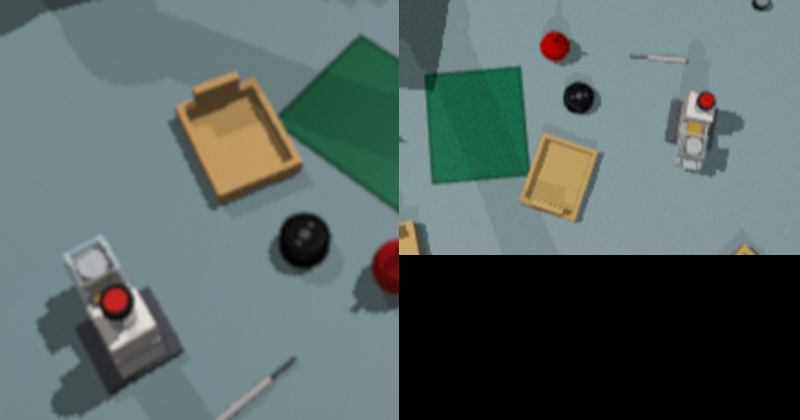

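The crop confirms it: the small tray, with its raised board at about (215,92), lies between the robot and the black block, and its board faces the robot. The dispenser's outlet also faces the robot. Tray yaw is about -13°, dispenser yaw about -5°. I'll move over the grip board next.

Request:
play_rows --angular '[[0,0,-0.25],[0,0,-0.25],[0,0,-0.25],[0,0,-0.25],[0,0,-0.25],[0,0,-0.25]]' --slide '[[1,-1,0],[1,-1,0],[1,-1,0],[1,-1,0],[1,-1,0],[1,-1,0]]' --claw '[-1,-1,-1,-1,-1,-1]'

```text
clock: 2.6
ee_pos: [0.382, 0.4519, 0.3045]
tcp_rot: [[-0.726, 0.688, 0.007], [0.688, 0.726, -0.006], [-0.009, 0.0, -1.0]]
wrist_force: [1.7, -1.3, -0.0]
gripper_width: 0.0856
finger_force: 0.0
```

Request:
play_rows --angular '[[0,0,-0.25],[0,0,-0.25],[0,0,-0.25],[0,0,-0.25],[0,0,-0.25],[0,0,-0.25]]' --slide '[[0.667,-1,0],[0.667,-1,0],[0.667,-1,0],[0.667,-1,0],[0.667,-1,0],[0.667,-1,0]]' --claw '[-1,-1,-1,-1,-1,-1]'

```text
clock: 3.1
ee_pos: [0.4768, 0.3048, 0.3044]
tcp_rot: [[-0.412, 0.911, 0.003], [0.911, 0.412, -0.003], [-0.004, 0.001, -1.0]]
wrist_force: [0.7, 0.8, 0.6]
gripper_width: 0.0855
finger_force: 0.0
```

Request:
play_rows --angular '[[0,0,-0.25],[0,0,-0.25],[0,0,-0.25],[0,0,-0.25],[0,0,-0.25],[0,0,-0.25]]' --slide '[[0,-1,-0.2],[0,-1,-0.2],[0,-1,-0.2],[0,-1,-0.2],[0,-1,-0.2],[0,-1,-0.2]]' --claw '[-1,-1,-1,-1,-1,-1]'

```text
clock: 3.6
ee_pos: [0.4731, 0.1601, 0.2739]
tcp_rot: [[-0.04, 0.999, -0.001], [0.999, 0.04, 0.001], [0.001, -0.001, -1.0]]
wrist_force: [-0.4, 0.9, 0.3]
gripper_width: 0.0854
finger_force: 0.0
```

Request:
play_rows --angular '[[0,0,-0.171],[0,0,-0.171],[0,0,-0.171],[0,0,-0.171],[0,0,-0.171],[0,0,-0.171]]' --slide '[[-0.167,-0.88,-0.4],[-0.167,-0.88,-0.4],[-0.167,-0.88,-0.4],[-0.167,-0.88,-0.4],[-0.167,-0.88,-0.4],[-0.167,-0.88,-0.4]]' --claw '[-1,-1,-1,-1,-1,-1]'

```text
clock: 4.1
ee_pos: [0.4488, 0.0298, 0.2137]
tcp_rot: [[0.223, 0.975, -0.0], [0.975, -0.223, 0.001], [0.001, -0.0, -1.0]]
wrist_force: [1.7, 0.5, 0.3]
gripper_width: 0.0853
finger_force: 0.0
```

Run:
```python
from h import *
s=manip.sense(); print(s['clock'],s['ee_pos'],np.degrees(np.arctan2(s['tcp_rot'][1][1],s['tcp_rot'][0][1])),s['tcp_rot'][2])
p=manip.read_camera('wrist'); cv2.imwrite('pics/w1.png',p['frame'][:,:,::-1]); print(p['origin'])
q=manip.read_camera('top')
for c in (p,q):
  for t in ['tray_mid','tray_grip','tray_fl','tray_fr','tray_nl','tray_nr']:
    print(t,[(np.round(d['position'],3).tolist(),round(d['conf'],2)) for d in manip.pinpoint(t,c) if abs(d['position'][1])<.12])
```

```text
4.1 [0.44884754 0.02980194 0.21374723] -12.911296869269979 [ 1.32393419e-03 -4.00951172e-04 -9.99999043e-01]
[0.46462604 0.10488279 0.28420775]
tray_mid [([0.509, 0.015, 0.011], 0.61)]
tray_grip [([0.447, 0.027, 0.041], 0.82)]
tray_fl [([0.594, 0.048, -0.003], 0.9), ([0.669, -0.009, 0.012], 0.2)]
tray_fr [([0.562, -0.055, -0.002], 0.58)]
tray_nl [([0.459, 0.077, -0.003], 0.7)]
tray_nr [([0.429, -0.025, -0.004], 0.76), ([0.448, 0.027, 0.041], 0.22)]
tray_mid [([0.511, 0.012, 0.011], 0.83), ([0.454, 0.032, 0.039], 0.39)]
tray_grip [([0.453, 0.028, 0.038], 0.7)]
tray_fl [([0.586, 0.054, 0.002], 0.71), ([0.67, -0.012, 0.013], 0.23)]
tray_fr [([0.51, 0.013, 0.009], 0.63), ([0.566, -0.055, 0.0], 0.57), ([0.76, 0.046, 0.054], 0.33)]
tray_nl []
tray_nr [([0.432, -0.023, 0.001], 0.49), ([0.51, 0.013, 0.01], 0.48)]
```

View pics/w1.png

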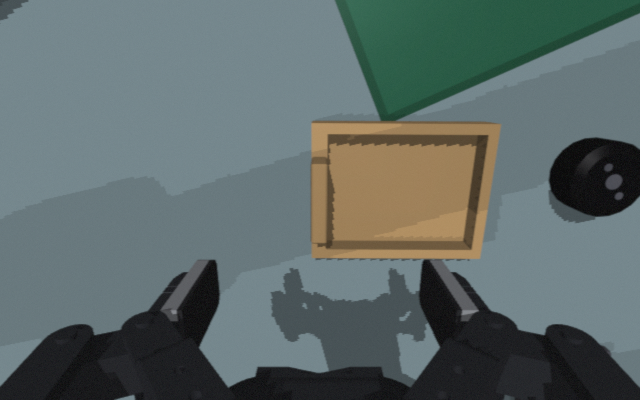

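The wrist view shows the tray edges parallel to the image axes. The board at (320,200) sits midway between the fingers at (207) and (430), so the grip is aligned. Next I'll descend and close.

Request:
play_rows --angular '[[0,0,0],[0,0,0],[0,0,0],[0,0,0],[0,0,0],[0,0,0],[0,0,0],[0,0,0],[0,0,0],[0,0,0],[0,0,0],[0,0,0],[0,0,0],[0,0,0]]' --slide '[[0,0,-0.2],[0,0,-0.4],[0,0,-0.6],[0,0,-0.75],[0,0,-0.8],[0,0,-0.8],[0,0,-0.8],[0,0,-0.8],[0,0,-0.8],[0,0,-0.8],[0,0,-0.8],[0,0,-0.8],[0,0,-0.8],[0,0,-0.8]]' --claw '[-1,-1,-1,-1,-1,-1,1,1,1,1,1,1,1,1]'

```text
clock: 5.97
ee_pos: [0.4485, 0.0285, 0.0946]
tcp_rot: [[0.225, 0.974, 0.001], [0.974, -0.225, 0.0], [0.001, 0.001, -1.0]]
wrist_force: [0.2, -0.3, 5.5]
gripper_width: 0.0111
finger_force: 59.6
```

Request:
play_rows --angular '[[0,0,0],[0,0,0.01],[0,0,0.03],[0,0,0.05],[0,0,0.07],[0,0,0.089],[0,0,0.089],[0,0,0.089],[0,0,0.089]]' --slide '[[0,0,0.04],[-0.03,-0.1,0.04],[-0.06,-0.25,0.04],[-0.1,-0.4,0.04],[-0.1,-0.55,0.04],[-0.1,-0.7,0.04],[-0.1,-0.85,0.04],[-0.1,-0.95,0.04],[-0.1,-0.95,0.04]]' --claw '[1,1,1,1,1,1,1,1,1]'

```text
clock: 6.72
ee_pos: [0.433, -0.1185, 0.1002]
tcp_rot: [[0.094, 0.996, 0.001], [0.996, -0.094, -0.003], [-0.003, 0.001, -1.0]]
wrist_force: [-0.1, 1.2, -2.2]
gripper_width: 0.0113
finger_force: 58.6
```

Request:
play_rows --angular '[[0,0,0],[0,0,0],[0,0,0],[0,0,0],[0,0,0],[0,0,0],[0,0,0]]' --slide '[[0,-0.1,0],[0,-0.25,0],[0,-0.4,0],[0,-0.55,0],[0,-0.64,0],[0,-0.663,0],[0,-0.663,0]]' --claw '[1,1,1,1,1,1,1]'

```text
clock: 7.3
ee_pos: [0.433, -0.2137, 0.0999]
tcp_rot: [[0.088, 0.996, -0.001], [0.996, -0.088, 0.0], [0.0, -0.001, -1.0]]
wrist_force: [-0.8, 1.2, -2.8]
gripper_width: 0.0111
finger_force: 58.6
```

Run:
```python
from h import *
s=manip.sense(); print(s['clock'],s['ee_pos'],np.degrees(np.arctan2(s['tcp_rot'][1][1],s['tcp_rot'][0][1])),s['wrist_force'])
p=manip.read_camera('wrist'); cv2.imwrite('pics/w2.png',p['frame'][:,:,::-1])
q=manip.read_camera('top');r=manip.read_camera('scene')
for c in (p,q,r):
  for t in ['tray_mid','tray_fl','tray_fr','magazine','plunger_top','drop_spot']:
    print(t,[(np.round(d['position'],3).tolist(),round(d['conf'],2)) for d in manip.pinpoint(t,c) if d['position'][1]<-.12 and d['position'][0]>.44])
```

```text
7.3 [ 0.43303481 -0.21370222  0.09986486] -5.0505170864195055 [-0.7691224   1.21003826 -2.78526107]
tray_mid [([0.496, -0.222, 0.019], 0.56)]
tray_fl [([0.57, -0.172, 0.003], 0.98)]
tray_fr [([0.558, -0.278, 0.004], 0.63)]
magazine []
plunger_top []
drop_spot []
tray_mid [([0.496, -0.215, 0.014], 0.63)]
tray_fl [([0.567, -0.17, 0.003], 0.95)]
tray_fr [([0.559, -0.28, 0.005], 0.55)]
magazine [([0.579, -0.227, 0.056], 0.64)]
plunger_top [([0.653, -0.231, 0.151], 0.55)]
drop_spot []
tray_mid [([0.501, -0.219, 0.018], 0.73)]
tray_fl [([0.57, -0.166, 0.006], 0.91)]
tray_fr [([0.559, -0.276, 0.007], 0.58)]
magazine [([0.583, -0.225, 0.06], 0.89), ([0.5, -0.222, 0.018], 0.35)]
plunger_top [([0.652, -0.232, 0.147], 0.57)]
drop_spot []
```

View pics/w2.png

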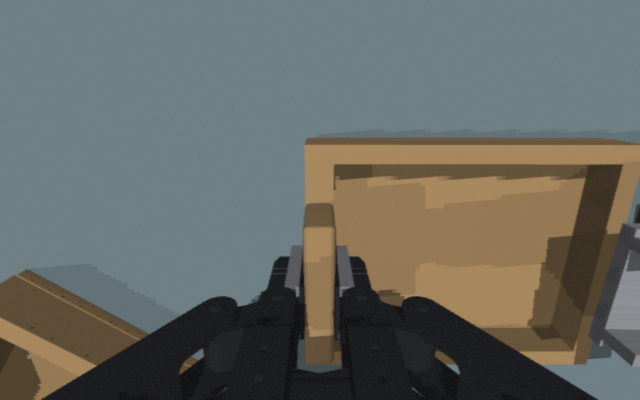

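The wrist view shows the tray held by its board at (320,285), with the outlet deck just ahead at (620,280). The tray middle is near (0.497,-0.219), and the drop spot is worked out as about (0.527,-0.220). I'll go 17 mm forward, set the tray down, release and rise.

Request:
play_rows --angular '[[0,0,0],[0,0,0],[0,0,0],[0,0,0],[0,0,0],[0,0,0],[0,0,0],[0,0,0],[0,0,0],[0,0,0],[0,0,0],[0,0,0]]' --slide '[[0.06,0,0],[0.11,-0.01,0],[0.11,-0.01,0],[0.11,-0.01,-0.02],[0.11,-0.01,-0.038],[0.11,-0.01,-0.038],[0.11,-0.01,-0.038],[0.11,-0.01,-0.038],[0.11,-0.01,-0.038],[0.11,-0.01,-0.038],[0.11,-0.01,-0.038],[0.11,-0.01,-0.038]]' --claw '[1,1,1,1,1,1,-1,-1,-1,-1,-1,-1]'

```text
clock: 9.35
ee_pos: [0.4498, -0.2151, 0.0941]
tcp_rot: [[0.087, 0.996, -0.0], [0.996, -0.087, 0.0], [0.0, -0.0, -1.0]]
wrist_force: [-0.0, 0.1, 0.2]
gripper_width: 0.0821
finger_force: 0.0
```

Request:
play_rows --angular '[[0,0,0],[0,0,0],[0,0,0],[0,0,0],[0,0,0],[0,0,0],[0,0,0],[0,0,0]]' --slide '[[0,0,0.1],[0,0,0.3],[0,0,0.5],[0,0,0.75],[0,0,1],[0,0,1],[0,0,1],[0,0,1]]' --claw '[-1,-1,-1,-1,-1,-1,-1,-1]'

```text
clock: 10.02
ee_pos: [0.4494, -0.2147, 0.2439]
tcp_rot: [[0.087, 0.996, -0.001], [0.996, -0.087, 0.001], [0.001, -0.001, -1.0]]
wrist_force: [-0.4, -0.1, -0.3]
gripper_width: 0.0857
finger_force: 0.0
```

Run:
```python
from h import *
s=manip.sense(); print(s['clock'],s['ee_pos'],s['wrist_force'])
p=manip.read_camera('wrist'); cv2.imwrite('pics/w3.png',p['frame'][:,:,::-1])
q=manip.read_camera('top');r=manip.read_camera('scene')
for c in (p,q,r):
  for t in ['tray_mid','tray_grip','tray_fl','tray_nl','tray_nr','magazine','plunger_top','tin1_center']:
    print(t,[(np.round(d['position'],3).tolist(),round(d['conf'],2)) for d in manip.pinpoint(t,c) if d['position'][1]<-.12 and d['position'][0]>.42])
```

```text
10.0167 [ 0.44938964 -0.21469286  0.24387577] [-0.39906811 -0.06934238 -0.33474911]
tray_mid [([0.51, -0.222, 0.012], 0.68)]
tray_grip [([0.45, -0.218, 0.04], 0.71)]
tray_fl [([0.59, -0.174, -0.001], 0.93)]
tray_nl [([0.452, -0.161, -0.003], 0.57), ([0.591, -0.173, -0.005], 0.49)]
tray_nr [([0.438, -0.271, -0.003], 0.85), ([0.45, -0.219, 0.041], 0.51)]
magazine [([0.58, -0.223, 0.056], 0.6)]
plunger_top []
tin1_center []
tray_mid [([0.514, -0.219, 0.01], 0.58)]
tray_grip [([0.457, -0.215, 0.039], 0.93)]
tray_fl [([0.583, -0.168, 0.002], 0.62)]
tray_nl [([0.451, -0.158, -0.004], 0.6)]
tray_nr []
magazine [([0.581, -0.225, 0.057], 0.76)]
plunger_top [([0.653, -0.228, 0.15], 0.42)]
tin1_center []
tray_mid [([0.517, -0.223, 0.013], 0.64), ([0.578, -0.227, 0.088], 0.34)]
tray_grip [([0.447, -0.218, 0.04], 0.62)]
tray_fl [([0.587, -0.172, 0.004], 0.73)]
tray_nl [([0.446, -0.161, 0.001], 0.92)]
tray_nr [([0.438, -0.269, -0.002], 0.81)]
magazine [([0.578, -0.221, 0.06], 0.56), ([0.767, -0.162, 0.007], 0.47)]
plunger_top [([0.445, -0.163, 0.0], 0.69), ([0.653, -0.232, 0.147], 0.51)]
tin1_center [([0.585, -0.172, -0.002], 0.39), ([0.575, -0.28, -0.001], 0.18)]
```

View pics/w3.png

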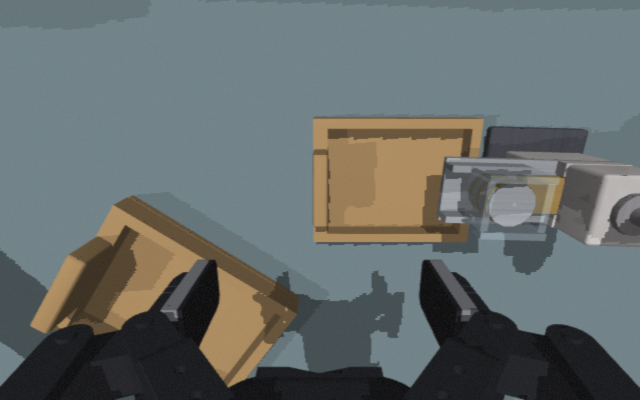

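The tray stands under the outlet deck: its far edge is at column 483, the foot begins at about 487, and it's parallel to the dispenser. I'll close the gripper and go above the plunger at (0.652,-0.231).

Request:
play_rows --angular '[[0,0,0],[0,0,0],[0,0,0],[0,0,0],[0,0,0],[0,0,0]]' --slide '[[0.2,0,0.15],[0.4,0,0.15],[0.65,-0.05,0.15],[0.9,-0.1,0.15],[0.9,-0.1,0.15],[0.9,-0.1,0.15]]' --claw '[1,1,1,1,1,1]'

```text
clock: 11.87
ee_pos: [0.5862, -0.2296, 0.2655]
tcp_rot: [[0.085, 0.996, -0.001], [0.996, -0.085, 0.0], [0.0, -0.001, -1.0]]
wrist_force: [-0.3, -0.3, -0.4]
gripper_width: 0.0127
finger_force: 0.0
```

Request:
play_rows --angular '[[0,0,0],[0,0,0],[0,0,0],[0,0,0],[0,0,0],[0,0,0]]' --slide '[[0.15,0,0],[0.3,0,0],[0.45,0,0],[0.45,0,0],[0.45,0,-0.07],[0.45,0,-0.07]]' --claw '[1,1,1,1,1,1]'

```text
clock: 12.37
ee_pos: [0.6498, -0.2301, 0.2538]
tcp_rot: [[0.088, 0.996, -0.006], [0.996, -0.088, 0.001], [0.001, -0.006, -1.0]]
wrist_force: [-0.7, 0.1, -0.7]
gripper_width: 0.0
finger_force: 0.0
```

Run:
```python
from h import *
s=manip.sense(); print(s['clock'],s['ee_pos'],s['wrist_force'],s['gripper_width'])
r=manip.read_camera('scene'); f=r['frame'][200:340,200:340,::-1]
cv2.imwrite('pics/s4.png',cv2.resize(f,None,fx=4,fy=4,interpolation=cv2.INTER_CUBIC))
```

```text
12.3667 [ 0.64983922 -0.23009391  0.25378343] [-0.70468333  0.05915498 -0.6848788 ] 4.9123341573041326e-05
```

View pics/s4.png

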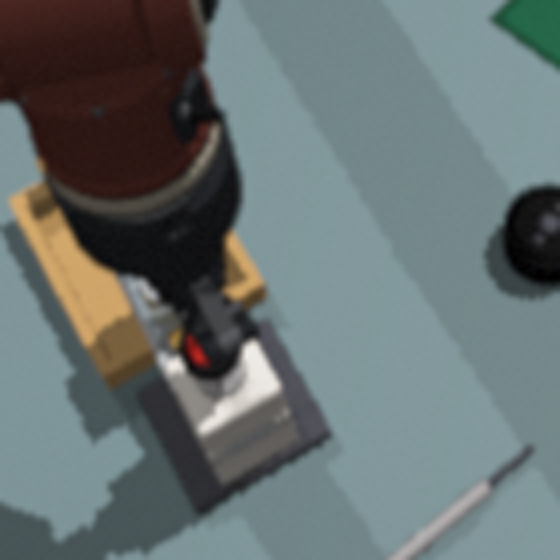

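The shut fingertips stand over the plunger head at (205,350). I'll press to near the stop and read the force.

Request:
play_rows --angular '[[0,0,0],[0,0,0],[0,0,0],[0,0,0],[0,0,0],[0,0,0],[0,0,0],[0,0,0],[0,0,0],[0,0,0]]' --slide '[[0.01,0,-0.1],[0.01,0,-0.2],[0.01,0,-0.25],[0.01,0,-0.3],[0.01,0,-0.33],[0.01,0,-0.36],[0.01,0,-0.38],[0.01,0,-0.4],[0.01,0,-0.4],[0.01,0,-0.4]]' --claw '[1,1,1,1,1,1,1,1,1,1]'

```text
clock: 13.25
ee_pos: [0.6521, -0.2304, 0.198]
tcp_rot: [[0.088, 0.996, -0.003], [0.996, -0.088, 0.001], [0.0, -0.003, -1.0]]
wrist_force: [-3.7, 2.2, 8.6]
gripper_width: 0.0001
finger_force: 4.0
```

Request:
play_rows --angular '[[0,0,0],[0,0,0],[0,0,0],[0,0,0]]' --slide '[[0,0,-0.015],[0,0,-0.03],[0,0,-0.03],[0,0,-0.03]]' --claw '[1,1,1,1]'

```text
clock: 13.58
ee_pos: [0.6521, -0.2304, 0.1967]
tcp_rot: [[0.088, 0.996, -0.002], [0.996, -0.088, 0.001], [0.001, -0.002, -1.0]]
wrist_force: [-8.6, 3.0, 18.6]
gripper_width: -0.0001
finger_force: 9.3
```

Force rose sharply while the position hardly moved, so the plunger is on the stop. I'll let it right up and look.

Request:
play_rows --angular '[[0,0,0],[0,0,0],[0,0,0],[0,0,0],[0,0,0],[0,0,0],[0,0,0],[0,0,0]]' --slide '[[0,0,0.07],[0,0,0.15],[0,0,0.25],[0,0,0.35],[0,0,0.43],[0,0,0.43],[0,0,0.43],[0,0,0.43]]' --claw '[1,1,1,1,1,1,1,1]'

```text
clock: 14.25
ee_pos: [0.6533, -0.2299, 0.2552]
tcp_rot: [[0.087, 0.996, -0.002], [0.996, -0.087, 0.001], [0.001, -0.002, -1.0]]
wrist_force: [0.3, -0.2, 0.3]
gripper_width: 0.0003
finger_force: 0.0
```

Run:
```python
from h import *
s=manip.sense(); print(s['clock'],s['ee_pos'],s['wrist_force'])
t=[]
for n,(y,x) in {'scene':(200,190),'top':(150,330),'wrist':(None,None)}.items():
  p=manip.read_camera(n); f=p['frame'][:,:,::-1]
  f=f[y:y+100,x:x+100] if y else cv2.resize(f,(400,250))
  if y: f=cv2.resize(f,(400,400),interpolation=cv2.INTER_CUBIC)
  if y: t.append(f)
  else: cv2.imwrite('pics/w5.png',f)
  for k in ['tin1_center','plunger_top']:
    print(n,k,[(np.round(d['position'],3).tolist(),round(d['conf'],2)) for d in manip.pinpoint(k,p)][:4])
cv2.imwrite('pics/s5.png',np.vstack([np.hstack(t)]))
```

```text
14.25 [ 0.65334537 -0.22985093  0.2552156 ] [ 0.29279534 -0.21701787  0.33451318]
scene tin1_center []
scene plunger_top [([0.652, -0.232, 0.146], 0.48)]
top tin1_center []
top plunger_top []
wrist tin1_center [([0.523, -0.221, 0.01], 0.68)]
wrist plunger_top [([0.652, -0.234, 0.15], 0.88)]
```

View pics/s5.png

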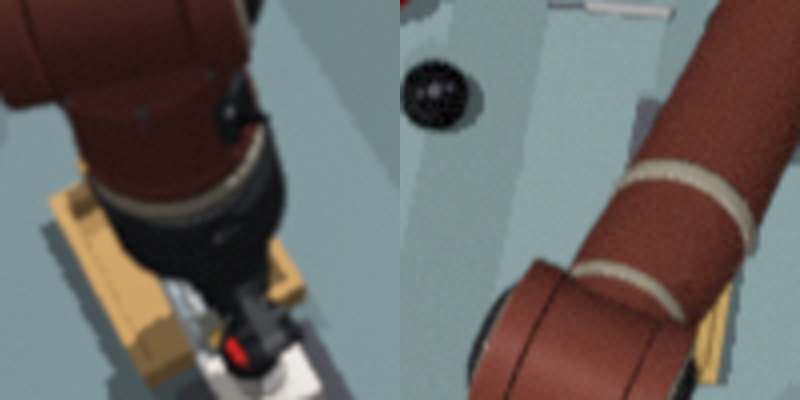

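The arm hides the tray in these two crops. The wrist picture gives the tin in the tray at (0.523,-0.221,0.010) and the plunger up at z 0.15. Now the second stroke.

Request:
play_rows --angular '[[0,0,0],[0,0,0],[0,0,0],[0,0,0],[0,0,0],[0,0,0],[0,0,0],[0,0,0],[0,0,0],[0,0,0],[0,0,0]]' --slide '[[0,0,-0.1],[0,0,-0.2],[0,0,-0.26],[0,0,-0.3],[0,0,-0.34],[0,0,-0.37],[0,0,-0.4],[0,0,-0.42],[0,0,-0.43],[0,0,-0.43],[0,0,-0.43]]' --claw '[1,1,1,1,1,1,1,1,1,1,1]'

```text
clock: 15.62
ee_pos: [0.6536, -0.23, 0.1967]
tcp_rot: [[0.087, 0.996, 0.001], [0.996, -0.087, 0.001], [0.001, 0.001, -1.0]]
wrist_force: [-7.0, 2.9, 18.0]
gripper_width: -0.0002
finger_force: 9.1
```

Request:
play_rows --angular '[[0,0,0],[0,0,0],[0,0,0],[0,0,0],[0,0,0],[0,0,0],[0,0,0],[0,0,0]]' --slide '[[0,0,0.07],[0,0,0.15],[0,0,0.25],[0,0,0.35],[0,0,0.49],[0,0,0.49],[0,0,0.49],[0,0,0.49]]' --claw '[1,1,1,1,1,1,1,1]'

```text
clock: 16.28
ee_pos: [0.6535, -0.2298, 0.2645]
tcp_rot: [[0.087, 0.996, -0.001], [0.996, -0.087, 0.001], [0.0, -0.001, -1.0]]
wrist_force: [-0.1, 0.2, -0.5]
gripper_width: -0.0003
finger_force: 0.0
```

Request:
play_rows --angular '[[0,0,0],[0,0,0],[0,0,0],[0,0,0],[0,0,0],[0,0,0]]' --slide '[[-0.2,0,0],[-0.45,0,0],[-0.7,0.05,0],[-0.9,0.1,0],[-0.9,0.1,0],[-0.9,0.1,0]]' --claw '[1,1,1,1,1,1]'

```text
clock: 16.78
ee_pos: [0.5167, -0.2146, 0.2643]
tcp_rot: [[0.088, 0.996, -0.003], [0.996, -0.088, 0.002], [0.001, -0.003, -1.0]]
wrist_force: [-0.2, -0.2, -0.3]
gripper_width: -0.0002
finger_force: 0.0
```

Request:
play_rows --angular '[[0,0,0],[0,0,0],[0,0,0],[0,0,0],[0,0,0],[0,0,0]]' --slide '[[-0.2,0,0],[-0.46,0,0],[-0.46,0,0],[-0.46,0,0],[-0.46,0,0],[-0.46,0,0]]' --claw '[-1,-1,-1,-1,-1,-1]'

```text
clock: 17.28
ee_pos: [0.452, -0.2151, 0.2653]
tcp_rot: [[0.085, 0.996, 0.002], [0.996, -0.085, -0.001], [-0.001, 0.002, -1.0]]
wrist_force: [-1.1, -0.6, 0.3]
gripper_width: 0.0722
finger_force: 0.0
```

Run:
```python
from h import *
s=manip.sense(); print(s['clock'],s['ee_pos'],s['wrist_force'])
p=manip.read_camera('wrist'); cv2.imwrite('pics/w6.png',p['frame'][:,:,::-1])
q=manip.read_camera('scene')
for c in (p,q):
  for t in ['tray_mid','tray_grip','tin1_center','tin3_center','plunger_top']:
    print(t,[(np.round(d['position'],3).tolist(),round(d['conf'],2)) for d in manip.pinpoint(t,c) if d['position'][1]<-.12 and d['position'][0]>.42])
```

```text
17.2833 [ 0.45195583 -0.21514811  0.26526293] [-1.08096249 -0.58036263  0.28332301]
tray_mid [([0.514, -0.222, 0.011], 0.85)]
tray_grip [([0.45, -0.217, 0.042], 0.79)]
tin1_center [([0.525, -0.224, 0.011], 0.43)]
tin3_center [([0.577, -0.222, 0.065], 0.62)]
plunger_top []
tray_mid [([0.514, -0.222, 0.015], 0.88)]
tray_grip [([0.446, -0.218, 0.044], 0.88)]
tin1_center [([0.765, -0.157, 0.006], 0.57)]
tin3_center []
plunger_top [([0.648, -0.234, 0.15], 0.54)]
```

View pics/w6.png

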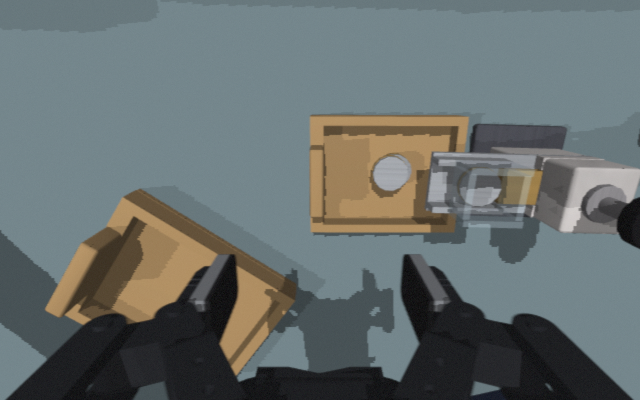

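The tray at (388,173) shows a disc at (393,173) with a crescent edge, which could be two stacked tins. I'll settle that with one last composite: the tray enlarged, the scene view, and the magazine before and after.

Run:
```python
from h import *
q=manip.read_camera('scene')['frame'][:,:,::-1]
cv2.imwrite('pics/s6.png',q)
w6=cv2.imread('pics/w6.png');w3=cv2.imread('pics/w3.png');s0=cv2.imread('pics/scene0.png')
R=lambda im,y,x,h,w:cv2.resize(im[y:y+h,x:x+w],(400,300),interpolation=cv2.INTER_CUBIC)
cv2.imwrite('pics/c6.png',np.vstack([np.hstack([R(w6,130,350,75,100),R(q,195,185,90,120)]),np.hstack([R(w3,150,440,105,140),R(w6,140,415,105,140)])]))
```

```text
(no output)
```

View pics/c6.png

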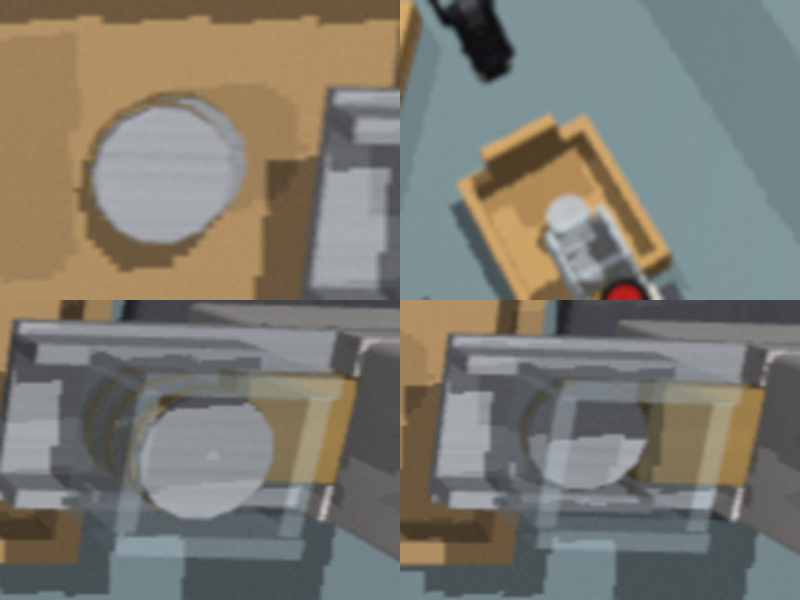

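The composite shows two tins stacked in the tray: two brass bands, the upper one offset, at the top left. The magazine went from a stack of three to a single tin, and the plunger is up. I'll re-grip the board.

Request:
play_rows --angular '[[0,0,0],[0,0,0],[0,0,0],[0,0,0],[0,0,0],[0,0,0]]' --slide '[[-0.014,0,-0.15],[-0.014,0,-0.3],[-0.014,0,-0.45],[-0.014,0,-0.6],[-0.014,0,-0.6],[-0.014,0,-0.6]]' --claw '[-1,-1,-1,-1,-1,-1]'

```text
clock: 18.43
ee_pos: [0.4473, -0.2149, 0.1747]
tcp_rot: [[0.087, 0.996, -0.002], [0.996, -0.087, 0.001], [0.001, -0.002, -1.0]]
wrist_force: [0.2, -0.3, 0.4]
gripper_width: 0.0849
finger_force: 0.0
```

Request:
play_rows --angular '[[0,0,0],[0,0,0],[0,0,0],[0,0,0],[0,0,0],[0,0,0],[0,0,0],[0,0,0],[0,0,0],[0,0,0],[0,0,0],[0,0,0]]' --slide '[[0,0,-0.15],[0,0,-0.3],[0,0,-0.42],[0,0,-0.53],[0,0,-0.53],[0,0,-0.53],[0,0,-0.53],[0,0,-0.53],[0,0,-0.53],[0,0,-0.53],[0,0,-0.53],[0,0,-0.53]]' --claw '[-1,-1,-1,-1,-1,1,1,1,1,1,1,1]'

```text
clock: 19.43
ee_pos: [0.449, -0.2154, 0.0966]
tcp_rot: [[0.087, 0.996, 0.003], [0.996, -0.087, -0.001], [-0.001, 0.003, -1.0]]
wrist_force: [0.4, -0.4, 4.7]
gripper_width: 0.0109
finger_force: 59.6
```

Request:
play_rows --angular '[[0,0,0],[0,0,0],[0,0,0],[0,0,0],[0,0,0],[0,0,0],[0,0,0],[0,0,0],[0,0,0],[0,0,0],[0,0,0],[0,0,0],[0,0,0],[0,0,0],[0,0,0],[0,0,0],[0,0,0],[0,0,0],[0,0,0],[0,0,0]]' --slide '[[0,0,0.01],[0,0,0.025],[-0.02,0,0.025],[-0.05,0,0.025],[-0.08,0.01,0.025],[-0.1,0.03,0.025],[-0.1,0.06,0.025],[-0.1,0.11,0.025],[-0.1,0.17,0.025],[-0.1,0.24,0.025],[-0.1,0.31,0.025],[-0.1,0.38,0.025],[-0.1,0.45,0.025],[-0.1,0.52,0.025],[-0.1,0.59,0.025],[-0.1,0.66,0.025],[-0.1,0.73,0.025],[-0.1,0.8,0.025],[-0.1,0.87,0.025],[-0.1,0.94,0.025]]' --claw '[1,1,1,1,1,1,1,1,1,1,1,1,1,1,1,1,1,1,1,1]'

```text
clock: 21.1
ee_pos: [0.4328, -0.073, 0.0995]
tcp_rot: [[0.087, 0.996, 0.0], [0.996, -0.087, 0.0], [0.0, 0.0, -1.0]]
wrist_force: [-0.4, -0.4, -3.4]
gripper_width: 0.0114
finger_force: 58.6
```

Request:
play_rows --angular '[[0,0,0],[0,0,0],[0,0,0],[0,0,0.01],[0,0,0.02],[0,0,0.03],[0,0,0.04],[0,0,0.05],[0,0,0.06],[0,0,0.07],[0,0,0.08],[0,0,0.09],[0,0,0.1],[0,0,0.1],[0,0,0.1]]' --slide '[[0,0.07,0],[0,0.14,0],[0,0.21,0],[0,0.28,0],[0,0.35,0],[0,0.42,0],[0,0.49,0],[0,0.56,0],[0.01,0.63,0],[0.02,0.7,0],[0.04,0.77,0],[0.06,0.84,0],[0.08,0.9,0],[0.1,0.95,0],[0.11,0.97,0]]' --claw '[1,1,1,1,1,1,1,1,1,1,1,1,1,1,1]'

```text
clock: 22.35
ee_pos: [0.45, 0.0732, 0.0994]
tcp_rot: [[-0.072, 0.997, 0.001], [0.997, 0.072, 0.001], [0.001, 0.001, -1.0]]
wrist_force: [0.0, -0.2, -2.7]
gripper_width: 0.0111
finger_force: 58.6
```

Run:
```python
from h import *
s=manip.sense(); print(s['clock'],s['ee_pos'],np.degrees(np.arctan2(s['tcp_rot'][1][1],s['tcp_rot'][0][1])),s['wrist_force'],s['gripper_width'])
for n in ('wrist','scene'):
  p=manip.read_camera(n); cv2.imwrite(f'pics/{n}7.png',p['frame'][:,:,::-1])
  for t in ['tray_mid','tin1_center','pad_mid','block_mid']:
    print(t,[(np.round(d['position'],3).tolist(),round(d['conf'],2)) for d in manip.pinpoint(t,p)][:4])
```

```text
22.35 [0.44995997 0.07315724 0.0994193 ] 4.1430766912288615 [ 0.0354709  -0.15756532 -2.66827986] 0.011126756927216097
tray_mid []
tin1_center [([0.58, 0.138, 0.003], 0.46)]
pad_mid []
block_mid []
tray_mid [([0.294, -0.337, 0.017], 0.89), ([0.514, 0.071, 0.017], 0.86), ([0.283, 0.321, 0.017], 0.62)]
tin1_center [([0.522, 0.08, 0.012], 0.4)]
pad_mid [([0.582, -0.224, 0.068], 0.74), ([0.515, 0.073, 0.015], 0.69), ([0.599, 0.179, 0.001], 0.57)]
block_mid [([0.671, -0.01, 0.013], 0.56)]
```

Request:
play_rows --angular '[[0,0,0.01],[0,0,0.01],[0,0,0.02],[0,0,0.03],[0,0,0.04],[0,0,0.05],[0,0,0.06],[0,0,0.07],[0,0,0.077],[0,0,0.077],[0,0,0.077],[0,0,0.077],[0,0,0.077],[0,0,0.077],[0,0,0.077],[0,0,0.077]]' --slide '[[0.02,0.02,0],[0.06,0.06,0],[0.11,0.12,0],[0.17,0.19,0],[0.23,0.26,0],[0.29,0.33,0],[0.35,0.4,0],[0.41,0.47,0],[0.47,0.53,0],[0.52,0.58,0],[0.55,0.62,0],[0.57,0.64,0],[0.57,0.64,0],[0.57,0.64,-0.01],[0.57,0.64,-0.02],[0.57,0.64,-0.025]]' --claw '[1,1,1,1,1,1,1,1,1,1,1,1,1,1,1,1]'

```text
clock: 24.18
ee_pos: [0.5343, 0.1668, 0.0966]
tcp_rot: [[-0.189, 0.982, -0.001], [0.982, 0.189, 0.0], [0.0, -0.001, -1.0]]
wrist_force: [-3.5, -0.0, 10.4]
gripper_width: 0.0109
finger_force: 60.4
```

Run:
```python
from h import *
s=manip.sense(); print(s['clock'],s['ee_pos'],np.degrees(np.arctan2(s['tcp_rot'][1][1],s['tcp_rot'][0][1])),s['wrist_force'],s['gripper_width'])
for n in ('wrist','scene','top'):
  p=manip.read_camera(n)
  for t in ['tray_mid','tray_fl','tray_fr','tray_nl','tin1_center']:
    print(t,[(np.round(d['position'],3).tolist(),round(d['conf'],2)) for d in manip.pinpoint(t,p) if d['position'][1]>.05 and d['position'][0]>.4])
```

```text
24.1833 [0.53428952 0.16683281 0.09657382] 10.915965923563126 [-3.48894028e+00 -5.97668464e-03  1.04016400e+01] 0.010890808838873748
tray_mid []
tray_fl [([0.656, 0.243, -0.003], 0.65), ([0.521, 0.217, -0.001], 0.28)]
tray_fr [([0.672, 0.136, -0.0], 0.69)]
tray_nl []
tin1_center [([0.52, 0.215, -0.002], 0.55)]
tray_mid [([0.549, 0.414, 0.087], 0.71), ([0.598, 0.176, 0.014], 0.57)]
tray_fl [([0.652, 0.246, -0.001], 0.74)]
tray_fr [([0.673, 0.141, 0.001], 0.79), ([0.602, 0.177, 0.013], 0.33)]
tray_nl [([0.514, 0.218, 0.002], 0.73)]
tin1_center [([0.606, 0.185, 0.01], 0.53), ([0.515, 0.216, 0.002], 0.53)]
tray_mid []
tray_fl [([0.651, 0.25, 0.001], 0.9)]
tray_fr [([0.672, 0.14, -0.002], 0.8), ([0.538, 0.11, -0.002], 0.52)]
tray_nl [([0.594, 0.181, 0.009], 0.38)]
tin1_center []
```

The tray is on the pad, centred at (0.598,0.178). It's touching the desk (10 N). I'll release and rise clear.

Request:
play_rows --angular '[[0,0,0],[0,0,0],[0,0,0],[0,0,0],[0,0,0],[0,0,0],[0,0,0],[0,0,0],[0,0,0],[0,0,0],[0,0,0],[0,0,0],[0,0,0],[0,0,0],[0,0,0]]' --slide '[[0,0,0],[0,0,0],[0,0,0],[0,0,0],[0,0,0],[0,0,0],[0,0,0],[0,0,0.1],[0,0,0.25],[0,0,0.4],[0,0,0.6],[0,0,0.8],[0,0,1],[0,0,1],[0,0,1]]' --claw '[-1,-1,-1,-1,-1,-1,-1,-1,-1,-1,-1,-1,-1,-1,-1]'

```text
clock: 26.33
ee_pos: [0.5355, 0.1676, 0.2476]
tcp_rot: [[-0.19, 0.982, 0.004], [0.982, 0.19, 0.002], [0.001, 0.004, -1.0]]
wrist_force: [-0.6, 0.4, -0.3]
gripper_width: 0.0851
finger_force: 0.0
```

Run:
```python
from h import *
s=manip.sense(); print(s['clock'],s['ee_pos'],s['wrist_force'])
for n in ('wrist','scene'):
  p=manip.read_camera(n); cv2.imwrite(f'pics/{n}9.png',p['frame'][:,:,::-1])
  for t in ['tray_mid','tray_fl','tray_fr','tray_nl','tray_nr','tin1_center','tin3_center','plunger_top','block_mid','blower_mid','bartool_mid','case_door_edge']:
    print(t,[(np.round(d['position'],3).tolist(),round(d['conf'],2)) for d in manip.pinpoint(t,p)][:4])
  rect('pad_mid',p,0)
```

```text
26.3333 [0.53553482 0.16761767 0.24756535] [-0.59882409  0.44546203 -0.32366698]
tray_mid [([0.593, 0.178, 0.01], 0.79), ([0.525, 0.218, -0.002], 0.37)]
tray_fl [([0.658, 0.242, -0.002], 0.62)]
tray_fr [([0.672, 0.139, -0.002], 0.82)]
tray_nl [([0.403, 0.274, -0.001], 0.59), ([0.523, 0.218, -0.002], 0.57)]
tray_nr []
tin1_center [([0.603, 0.18, 0.012], 0.49)]
tin3_center []
plunger_top []
block_mid [([0.672, -0.012, 0.016], 0.65), ([0.596, 0.177, 0.011], 0.2)]
blower_mid []
bartool_mid [([0.598, 0.18, 0.012], 0.24)]
case_door_edge []
pad_mid 0.69 26097 [598.2 182.4] [221.  189.6] 10.9
tray_mid [([0.284, 0.32, 0.019], 0.89), ([0.599, 0.176, 0.014], 0.84), ([0.296, -0.339, 0.015], 0.82)]
tray_fl [([0.415, -0.334, -0.0], 0.72), ([0.217, 0.214, 0.003], 0.65), ([0.653, 0.249, 0.0], 0.57)]
tray_fr [([0.673, 0.14, 0.003], 0.95), ([0.318, -0.451, -0.004], 0.89), ([0.604, 0.185, 0.01], 0.72), ([0.168, 0.359, -0.002], 0.6)]
tray_nl [([0.397, 0.278, -0.002], 0.85), ([0.514, 0.22, 0.001], 0.8), ([0.269, -0.215, 0.004], 0.64), ([0.607, 0.188, 0.014], 0.59)]
tray_nr [([0.179, -0.331, -0.003], 0.95), ([0.538, 0.11, -0.001], 0.55)]
tin1_center [([0.605, 0.186, 0.012], 0.59)]
tin3_center [([0.581, -0.224, 0.066], 0.62)]
plunger_top [([0.651, -0.234, 0.144], 0.75)]
block_mid [([0.67, -0.012, 0.011], 0.55)]
blower_mid [([0.762, 0.046, 0.056], 0.85)]
bartool_mid [([0.768, -0.159, 0.003], 0.57)]
case_door_edge [([0.55, 0.415, 0.087], 0.77)]
pad_mid 0.56 2248 [599.3 182.1] [220.6 191.7] 10.6
```

The tray is centred on the pad and aligned with it. The tins are in the tray, the third is in the magazine, and nothing else has moved. I'm handing in.

```bash
python3 -c "
from rig import manip
print(manip.close_job())"
```

```text
the job is handed in; nothing more can be done
None
```

I pressed the plunger home twice and handed the job in at about 27 s of the 72 s allowed: the small tray is centred on the green pad, two tins fell into it, the third is still in the magazine, and the block, blower, bar tool and case door stayed put; the hand-in returned no verdict.

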